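# Pack two lunch boxes

### The job

Pack the two lunches: the tangerine and the honey jar go into the blue lunch box, the green apple and the yoghurt jar into the dark grey one. In each box the fruit lies in the larger compartment and the jar stands upright in the smaller one, with the boxes left flat on the table. Set everything down gently rather than dropping it, and leave the jam jar, the mug and the salt pot where they are.

Things in the scene. Friction and masses are not known exactly. Their poses are not given: they have to be found in the camera images.
- tangerine: Orange tangerine, slightly flattened: 58 mm across, 48 mm tall, about 0.09 kg. Origin: its centre, 24 mm above the table as it stands (flat underside). z up.
- apple: Green apple with a short stem: 62 mm across, 56 mm tall, about 0.13 kg. Origin: its centre, 28 mm above the table as it stands (flat underside). z up.
- honey_jar: Amber honey jar with a paper label and a yellow lid, 52 mm across the lid, 50 mm across the body, 68 mm tall (the lid is the top 14 mm), about 0.16 kg, standing upright on the table. Origin: centre of its underside, z up.
- yoghurt_jar: White yoghurt jar with a pale blue lid, 52 mm across the lid, 50 mm across the body, 68 mm tall (the lid is the top 14 mm), about 0.16 kg, standing upright on the table. Origin: centre of its underside, z up.
- blue_box: Open blue plastic lunch box, 130 (x) by 185 (y) by 35 mm high, loose, 0.45 kg. Origin: centre of its underside, z up. Walls and floor 3 mm thick. A 3 mm divider along x, its top 28 mm above the underside, stands at y = -16 mm; the larger compartment (124 in x by 104 mm in y) is centred at x 0, y = +37.5 mm, the smaller (124 by 72 mm) at x 0, y = -53.5 mm.
- grey_box: Open dark grey plastic lunch box, 130 (x) by 185 (y) by 35 mm high, loose, 0.45 kg. Origin: centre of its underside, z up. Walls and floor 3 mm thick. A 3 mm divider along x, its top 28 mm above the underside, stands at y = +16 mm; the larger compartment (124 in x by 104 mm in y) is centred at x 0, y = -37.5 mm, the smaller (124 by 72 mm) at x 0, y = +53.5 mm.
- jam_jar: Bystander, to be left alone. Dark red jam jar with a paper label and a red lid, 52 mm across the lid, 50 mm across the body, 68 mm tall (the lid is the top 14 mm), about 0.16 kg, standing upright on the table. Origin: centre of its underside, z up.
- salt_pot: Bystander, to be left alone. White salt pot with a steel top, 36 mm across, 60 mm high, between the boxes. Origin: centre of its underside.
- mug: Bystander, to be left alone. Blue mug, 80 mm across, 90 mm high, to the robot's left, its handle towards its +y. Origin: centre of its underside.
Not all that is in view belongs to the job. Leave any pink or purple look-alike of the honey_jar alone.

How it is judged:
By the outcome, as a careful person would: the job done as asked, in the order asked, and still so for the second after the job is handed in, with the robot touching nothing.
It also fails if it takes over 102 s, if anything falls off the work surface, if the arm or the gripper's body presses on something with over 40 N, if the wrist force passes 120 N, or if a joint passes its speed limit or range.

### The arm

A 6-joint arm with a two-finger parallel gripper is mounted at the origin on the work surface. World frame = base frame: x ahead of the robot, y to its left, z up, the work surface at z = 0. Lengths are in m, angles in rad, forces in N, time in s.
With the tool pointing down it reaches from about 0.275 to 0.825 m from the base axis. Payload 4.9 kg.
Tool frame: the origin (TCP) lies midway between the tips of the shut fingers; the grasp point (between the pads) lies 19 mm behind it (grip_point_offset is the distance from the TCP to the grasp point, in m); z points along the fingers, y is the line along which they close (so a half turn about z gives the same grasp; the last joint's range is limited). The gripper opens to 85 mm and grips with 20 to 120 N. Pads are 22 mm wide; open, the fingers measure 114 mm over their backs; the gripper's body (76 mm by 85 mm) begins 54 mm behind the grasp point. The pads swing forward as they close: fully open they stand 13 mm farther back than shut.
Start: joints at [1.123, 0.326, -0.193, 1.052, 0, 1.437], TCP at [0.17, 0.523, 0.208] pointing down, gripper open.
Joint ranges: [-2.65, 2.65], [-0.97, 1.79], [-1.3, 1.35], [-1.93, 2.1], [-1.47, 1.37], [-3.14, 3.14]. Speed limits (rad/s): [2.57, 2.57, 3.14, 3.14, 3.14, 3.14].

### API

Orientations are given as a rotation vector (axis times angle).
In Python, from cell import * gives the robot as it stands. Calls block until the motion is done:
- movep(position, orientation): joint-space move of the TCP to a pose.
- move_l(position, velocity=0.15, rot=None, until_force=None): straight line of the TCP; rot=None keeps the orientation; velocity is the mean speed in m/s. With until_force (N) it stops when the force on the tool has changed by that much, and returns True; else False.
- set_joints(angles): joint-space move.
- let_go() and grab(newtons=None): open the fingers fully, or close them until they stop; newtons is the grip in N (None keeps the last).
- sleep(seconds).
- ik(position, orientation): joint angles nearest the present ones, or None.
- get_state(): the state.
- grab_frame(name): name is "scene" or "top" or "wrist"; returns a dict with "img" (384x512x3 uint8, red, green, blue), "fx", "fy", "cx", "cy" (pixels), "cam_to_world" (4x4, takes a point from camera to world coordinates); the wrist camera has in their place "T_tool_cam" (4x4, takes a point from camera to tool coordinates, whose origin is the TCP and whose axes are the flange's). Camera axes: x right, y down, z forward; pixel columns grow to the right and rows downward; lengths in m; the calibration is good to about 2 mm. A picture is of the moment at which its call begins: read the wrist's pose just before it. There is no depth.
A pose or a line that the arm cannot do raises MotionError and nothing moves.
- sign_off(): hands the job in; it is judged then, once.
Trained networks look in the newest picture that a camera, given by its name, has taken for a name from the list of things; names that differ only in an ending like _2 or _b are one class to them, and where a whole thing is asked for, a point or a joint stands for the part that bears it (a point fixed in the world has none). Each returns a list of dicts, best first, with "score" (0 to 1); they miss things now and then, are a little off and sometimes report something else, mostly with a low value. They report only what shows in the picture. A call takes as long as a camera call. They do not tell look-alikes from the thing itself.
- spot_in(camera, name): "centre" ([column, row] in pixels, amid what is visible of it).
- silhouettes(camera, name): "mask" (384x512 bool, what is visible of it) and "centre" ([column, row] in pixels, amid what is visible of it).
- tip_of(camera, name): "centre" ([column, row] in pixels: a listed point, or the origin of a listed thing).
The state is a dict: "clock": time; "q": joint angles; "joint_velocities": joint speeds; "tau": joint torques, N m; "position": TCP position; "eef_rot": TCP orientation; "contact_force": force on the tool from outside, world axes, zero at the start; "wrist_torque": the same for the moment, N m; "finger_gap": opening from 0.0 (shut) to 1.0 (fully open); "grasp_force": force on a finger pad.
Only numpy, scipy, OpenCV 4.12 (cv2) and the standard library are available. Lean on these libraries where they do the work, as an engineer would, in place of code of your own. Each camera call takes 0.05 s, during which the arm holds its last target. There are 200 camera calls.

## Working session

There is one attempt and no reset: what is moved stays moved. The work goes in short steps, each a Python script; the robot and the scene stay as the last script left them, time stands still between calls to the robot, and variables do not carry over. Pictures are saved under pics/ and viewed, at most 14 in all, crops included, and the job is handed in when it is done.

```bash
mkdir -p pics; ls; python3 - <<'E'
from cell import *
import cv2,numpy as np
for c in ["scene","top"]:
    f=grab_frame(c); cv2.imwrite(f"pics/{c}0.png",cv2.resize(f["img"][:,:,::-1],(768,576),interpolation=cv2.INTER_CUBIC))
    print(c,f["fx"],f["cx"],f["cy"],np.round(f["cam_to_world"],3).tolist())
    for n in ["tangerine","apple","honey_jar","yoghurt_jar","blue_box","grey_box","jam_jar","salt_pot","mug"]:
        print(n,[(np.round(d["centre"]).tolist(),round(d["score"],2)) for d in tip_of(c,n)][:4])
s=get_state();print(s["clock"],s["eef_rot"],s["position"])
E
```

```text
pics
scene 414.08697580115154 251.04510562457156 191.87627434183156 [[0.646, 0.447, -0.618, 1.282], [0.763, -0.388, 0.517, -0.587], [-0.009, -0.806, -0.591, 0.784], [0.0, 0.0, 0.0, 1.0]]
tangerine [([278.0, 150.0], 0.57)]
apple [([115.0, 222.0], 0.88)]
honey_jar [([287.0, 172.0], 0.9), ([226.0, 183.0], 0.85), ([241.0, 169.0], 0.8), ([264.0, 178.0], 0.56)]
yoghurt_jar [([230.0, 201.0], 0.88)]
blue_box [([319.0, 205.0], 0.77)]
grey_box [([201.0, 262.0], 0.58)]
jam_jar [([174.0, 226.0], 0.88)]
salt_pot [([286.0, 245.0], 0.87)]
mug [([336.0, 162.0], 0.69), ([175.0, 223.0], 0.64)]
top 390.6124471821546 250.80310649780785 191.8282520570523 [[-0.023, -0.995, 0.101, 0.422], [-0.999, 0.025, 0.021, 0.054], [-0.023, -0.1, -0.995, 1.244], [0.0, 0.0, 0.0, 1.0]]
tangerine [([178.0, 258.0], 0.48)]
apple [([380.0, 253.0], 0.56), ([176.0, 261.0], 0.24)]
honey_jar [([254.0, 242.0], 0.81), ([189.0, 226.0], 0.75), ([226.0, 257.0], 0.66), ([227.0, 226.0], 0.51)]
yoghurt_jar [([274.0, 217.0], 0.56)]
blue_box [([203.0, 168.0], 0.75), ([330.0, 224.0], 0.39)]
grey_box [([342.0, 172.0], 0.91)]
jam_jar [([331.0, 224.0], 0.79)]
salt_pot [([271.0, 143.0], 0.53)]
mug [([143.0, 202.0], 0.9)]
1.0 [-4.90847307e-01 -3.10296817e+00  4.70735680e-05] [0.16974784 0.52314413 0.20757303]
```

View pics/top0.png

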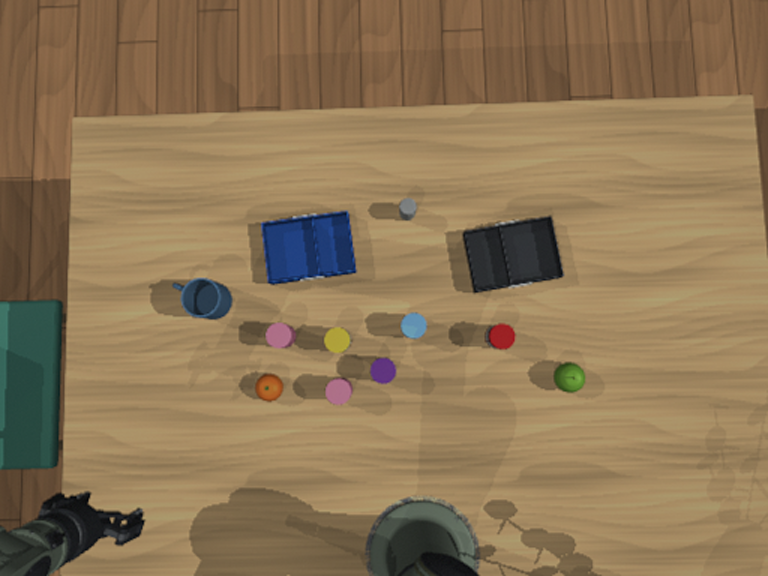

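View pics/scene0.png

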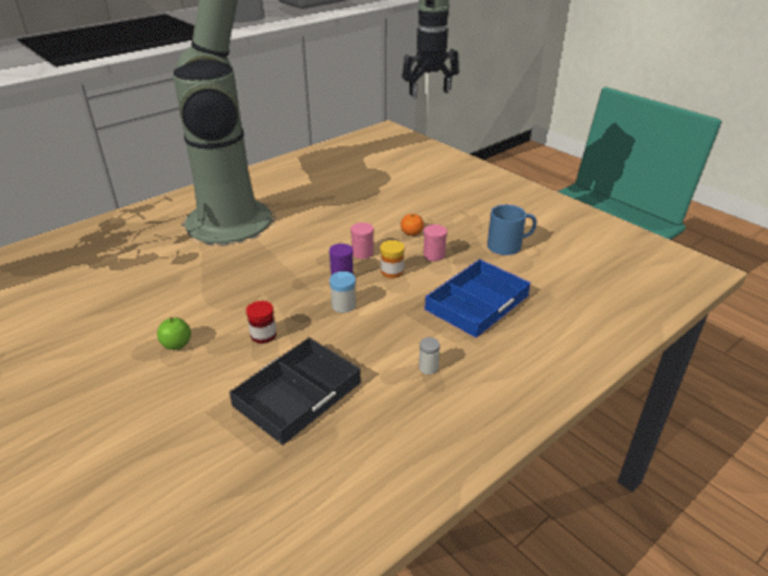

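The scene holds several jar-like things. Top view, in pixels of the enlarged picture:
- Honey jar: yellow lid at (337,340). In the scene view it is amber with a paper label at (392,260).
- Look-alikes: pink at (279,335) and (338,391), purple at (383,371).
- Other jars: jam jar at (502,336) in red, yoghurt jar at (413,325) in pale blue.

By the description, the yellow-lidded one is the honey jar. The blue box is at (310,247), the grey box at (513,254), the tangerine at (269,387) and the apple at (569,377). Next I fit poses to the masks and check the choice in a close crop.

```bash
cat > fit.py <<'E'
from cell import *
import cv2,numpy as np
from scipy.optimize import minimize
a=np.linspace(0,2*np.pi,40,endpoint=False)
def ring(r,z): return np.c_[r*np.cos(a),r*np.sin(a),0*a+z]
def ell(r,h): return np.vstack([ring(r*np.cos(t),h/2+h/2*np.sin(t)) for t in np.linspace(-1.2,1.5,12)])
jar=np.vstack([ring(.025,0),ring(.025,.054),ring(.026,.054),ring(.026,.068)])
box=np.array([[sx*.065,sy*.0925,z] for sx in(-1,1) for sy in(-1,1) for z in(0,.035)])
M=dict(tangerine=ell(.029,.048),apple=ell(.031,.056),honey_jar=jar,yoghurt_jar=jar,jam_jar=jar,blue_box=box,grey_box=box)
G0=dict(tangerine=(178,258),apple=(380,253),honey_jar=(226,226),yoghurt_jar=(274,217),jam_jar=(332,224),blue_box=(205,166),grey_box=(342,170))
def proj(f,P):
    T=np.linalg.inv(f["cam_to_world"]); c=P@T[:3,:3].T+T[:3,3]
    return np.c_[f["fx"]*c[:,0]/c[:,2]+f["cx"],f["fy"]*c[:,1]/c[:,2]+f["cy"]]
def back(f,uv,z):
    T=f["cam_to_world"]; d=T[:3,:3]@np.array([(uv[0]-f["cx"])/f["fx"],(uv[1]-f["cy"])/f["fy"],1])
    return (T[:3,3]+d*(z-T[2,3])/d[2])[:2]
def place(n,p):
    c,s=np.cos(p[2]),np.sin(p[2]); P=M[n].copy()
    P[:,:2]=P[:,:2]@np.array([[c,s],[-s,c]])+p[:2]; return P
def iou(n,p,f,m,S=4):
    h=cv2.convexHull(proj(f,place(n,p)).astype(np.float32))[:,0]
    r=np.zeros((384*S,512*S),np.uint8); cv2.fillPoly(r,[np.round((h+.5)*S-.5).astype(np.int32)],1)
    b=m; return (r&b).sum()/(r|b).sum()
def fit(n,frames,p0,cams=("top","scene")):
    ms={}
    for c in cams:
        f=frames[c]; L=silhouettes(c,n)
        if not L: continue
        t=proj(f,np.r_[p0[:2],M[n][:,2].mean()][None])[0]
        m=min(L,key=lambda d:np.hypot(*(np.array(d["centre"])-t)))
        if np.hypot(*(np.array(m["centre"])-t))>15: print(n,c,"no near mask"); continue
        ms[c]=cv2.resize(m["mask"].astype(np.uint8),None,fx=4,fy=4,interpolation=cv2.INTER_NEAREST)
    k=3 if "box" in n else 2
    sc=np.array([.005,.005,.05])[:k]
    def go(cs):
        cost=lambda v:-sum(iou(n,np.r_[p0[:2]+v[:2]*.01,p0[2]+(v[2]*.1 if k==3 else 0)],frames[c],ms[c]) for c in cs)
        r=minimize(cost,np.zeros(k),method="Nelder-Mead",options=dict(initial_simplex=np.vstack([np.zeros(k),np.eye(k)]),maxiter=80,xatol=.01,fatol=1e-5))
        v=r.x; return np.r_[p0[:2]+v[:2]*.01,p0[2]+(v[2]*.1 if k==3 else 0)],-r.fun/len(cs)
    out={"+".join(ms):go(list(ms))}
    for c in ms:
        if len(ms)>1: out[c]=go([c])
    return out
E
python3 - <<'E'
from fit import *
import json
F={c:grab_frame(c) for c in("top","scene")}
res={}
for n in M:
    p0=np.r_[back(F["top"],G0[n],.03),{"blue_box":.1,"grey_box":.12}.get(n,0)]
    o=fit(n,F,p0)
    for k,(p,s) in o.items(): print(n,k,np.round(p,4),round(s,3))
    res[n]=list(o.values())[0][0].tolist()
json.dump(res,open("poses.json","w"))
V=[]
for c,(x,y,w,h) in dict(top=(140,120,260,160),scene=(90,130,280,180)).items():
    im=cv2.resize(F[c]["img"],None,fx=4,fy=4,interpolation=cv2.INTER_CUBIC)[:,:,::-1].copy()
    for n in M:
        hh=cv2.convexHull(proj(F[c],place(n,res[n])).astype(np.float32))
        cv2.polylines(im,[np.round((hh+.5)*4).astype(np.int32)],True,(0,255,255),1)
    V.append(cv2.resize(im[y*4:(y+h)*4,x*4:(x+w)*4],(500,300)))
cv2.imwrite("pics/fit.png",np.vstack(V)[:600])
E
```

```text
tangerine top+scene [0.3461 0.3084 0.    ] 0.888
tangerine top [0.3459 0.3065 0.    ] 0.937
tangerine scene [0.3444 0.3124 0.    ] 0.918
apple top+scene [ 0.3531 -0.3068  0.    ] 0.883
apple top [ 0.3538 -0.3084  0.    ] 0.953
apple scene [ 0.3481 -0.3037  0.    ] 0.925
honey_jar top+scene [0.4394 0.1636 0.    ] 0.941
honey_jar top [0.4393 0.1634 0.    ] 0.942
honey_jar scene [0.4381 0.1654 0.    ] 0.949
yoghurt_jar top+scene [0.4646 0.0069 0.    ] 0.918
yoghurt_jar top [0.4653 0.0068 0.    ] 0.939
yoghurt_jar scene [0.4607 0.01   0.    ] 0.936
jam_jar top+scene [ 0.4381 -0.1667  0.    ] 0.864
jam_jar top [ 0.439  -0.1676  0.    ] 0.829
jam_jar scene [ 0.4349 -0.1653  0.    ] 0.917
blue_box top+scene [0.6364 0.2231 0.1134] 0.952
blue_box top [0.6377 0.222  0.1059] 0.97
blue_box scene [0.6338 0.2269 0.105 ] 0.959
grey_box top+scene [ 0.6094 -0.2053  0.1487] 0.966
grey_box top [ 0.6111 -0.2063  0.1626] 0.967
grey_box scene [ 0.6078 -0.2044  0.1456] 0.981
```

View pics/fit.png

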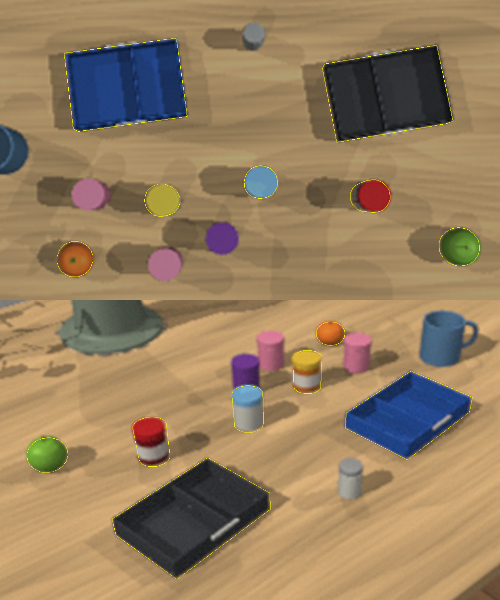

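The outlines fit. The amber jar with the paper label and yellow lid is confirmed as the honey jar. The larger compartments face +y in the blue box and -y in the grey box. First comes the tangerine.

```bash
cat > pp.py <<'E'
from fit import *
import json
from scipy.spatial.transform import Rotation as R
P=json.load(open("poses.json")); H=.2
def rot(phi): # tool down, fingers closing along phi; half turn chosen for least wrist motion
    y=np.array([np.cos(phi),np.sin(phi),0]); z=np.array([0,0,-1.])
    return R.from_matrix(np.c_[np.cross(y,z),y,z]).as_rotvec()
def best(pos,phi):
    c=[(abs(q[5]),tuple(r)) for r in (rot(phi),rot(phi+np.pi)) if (q:=ik(pos,r)) is not None]
    return np.array(min(c)[1])
def st(tag):
    s=get_state(); print(tag,round(s["clock"],1),np.round(s["position"],4),"gap",round(s["finger_gap"],3),"grip",round(s["grasp_force"],1),"F",np.round(s["contact_force"],1))
    return s
def pick(n,phi,z,N):
    x,y=P[n][:2]; r=best([x,y,H],phi); movep([x,y,H],r)
    move_l([x,y,z+.03],.2); hit=move_l([x,y,z],.06,until_force=8); print("hit",hit)
    grab(N); st("grabbed"); move_l([x,y,H],.15); s=st("lifted"); return s
def put(b,ly,phi,z,lx=0):
    x,y,t=P[b]; x,y=x+lx*np.cos(t)-ly*np.sin(t),y+lx*np.sin(t)+ly*np.cos(t)
    r=best([x,y,H],phi+t); movep([x,y,H],r)
    move_l([x,y,z+.012],.15); sleep(.2)
    hit=move_l([x,y,z-.003],.02,until_force=3); st(f"down {hit}")
    let_go(); st("open"); move_l([x,y,H],.15)
def shot(c,name):
    f=grab_frame(c); cv2.imwrite(f"pics/{name}.png",cv2.resize(f["img"][:,:,::-1],(768,576),interpolation=cv2.INTER_CUBIC))
E
python3 - <<'E'
from pp import *
s=pick("tangerine",np.pi/2+.73,.004,30)
if s["finger_gap"]>.3: put("blue_box",.040,.6,.007)
shot("scene","a1")
E
```

```text
hit False
grabbed 5.3 [0.3467 0.3084 0.0048] gap 0.604 grip 27.8 F [-0.1 -1.4  6.1]
lifted 6.8 [0.3455 0.308  0.1992] gap 0.602 grip 27.3 F [ 0.6  0.1 -1.1]
down True 10.1 [0.6321 0.2625 0.008 ] gap 0.601 grip 28.8 F [ 0.8 -1.3  3.7]
open 10.5 [0.6307 0.2625 0.007 ] gap 1.0 grip 0.0 F [-0.6  0.  -0.5]
```

View pics/a1.png

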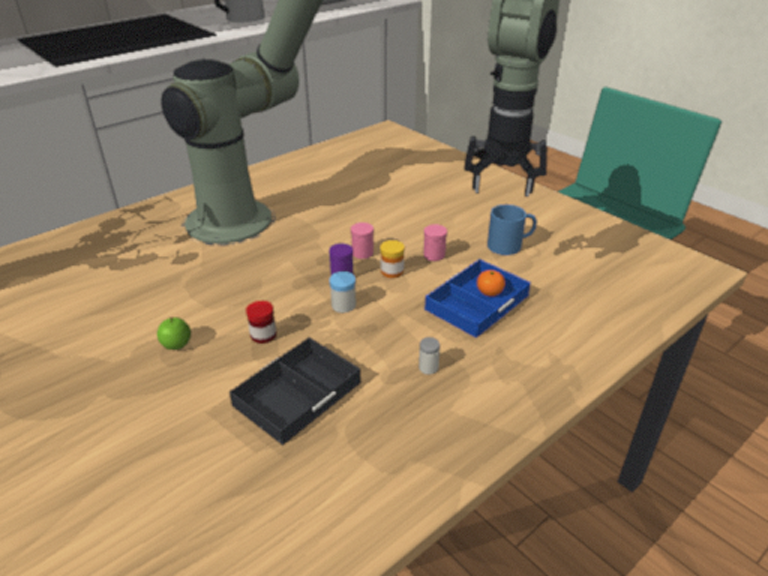

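The tangerine, at (491,284), lies in the blue box's larger compartment, and the box has not moved. Next is the honey jar.

```bash
python3 - <<'E'
from pp import *
s=pick("honey_jar",np.pi/2,.037,40)
if s["finger_gap"]>.3: put("blue_box",-.0545,0,.040)
shot("scene","a2")
s=pick("apple",np.pi/2-.72,.006,30)
if s["finger_gap"]>.3: put("grey_box",-.040,-.6,.009)
shot("scene","a3")
E
```

```text
hit False
grabbed 14.8 [0.4402 0.1634 0.0378] gap 0.581 grip 40.4 F [-0.7 -1.3  5.2]
lifted 16.0 [0.4386 0.1634 0.1991] gap 0.576 grip 41.6 F [ 0.1  0.5 -1.5]
down True 19.5 [0.6426 0.169  0.0408] gap 0.577 grip 42.4 F [0.3 0.9 3. ]
open 19.9 [0.6413 0.1688 0.0396] gap 1.004 grip 0.0 F [ 0.4  0.  -0. ]
hit False
grabbed 25.2 [ 0.3532 -0.3075  0.0068] gap 0.667 grip 30.8 F [-1.2 -0.1  4.9]
lifted 26.6 [ 0.3526 -0.3062  0.1991] gap 0.665 grip 32.1 F [-0.5 -0.  -2. ]
down True 30.2 [ 0.6152 -0.2448  0.0099] gap 0.669 grip 33.1 F [-0.3  0.5  5.5]
open 30.6 [ 0.6142 -0.2442  0.0087] gap 0.997 grip 0.0 F [ 0.2 -0.1  0.1]
```

View pics/a3.png

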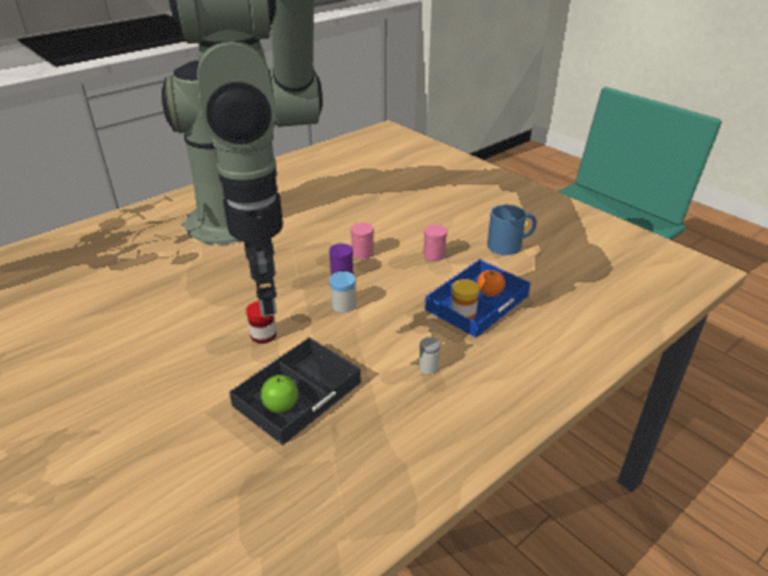

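The honey jar stands at (465,300) in the blue box's smaller compartment. The apple lies at (280,394) in the grey box's larger one. The yoghurt jar is last.

```bash
python3 - <<'E'
from pp import *
s=pick("yoghurt_jar",.8,.037,40)
if s["finger_gap"]>.3: put("grey_box",.0545,0,.040)
movep([.35,0,.3],best([.35,0,.3],0)); sleep(.3); st("end")
A=[]
for c,(x,y,w,h) in dict(top=(120,120,280,160),scene=(90,120,280,180)).items():
    f=grab_frame(c); A.append(cv2.resize(f["img"][y:y+h,x:x+w,::-1],(525,300),interpolation=cv2.INTER_CUBIC))
cv2.imwrite("pics/end.png",np.vstack(A))
E
```

```text
hit False
grabbed 35.1 [0.465  0.0066 0.0378] gap 0.578 grip 40.3 F [-2.6 -1.1  5.6]
lifted 36.4 [0.4639 0.007  0.1991] gap 0.572 grip 41.6 F [-0.6 -0.4 -1.8]
down True 39.1 [ 0.6011 -0.1515  0.0408] gap 0.577 grip 42.3 F [-0.8  0.2  3.3]
open 39.6 [ 0.6002 -0.151   0.0399] gap 0.997 grip 0.0 F [ 1.  -0.3 -0.1]
end 42.3 [ 3.504e-01 -2.000e-04  2.996e-01] gap 0.998 grip 0.0 F [ 0.3  0.6 -0.6]
```

View pics/end.png

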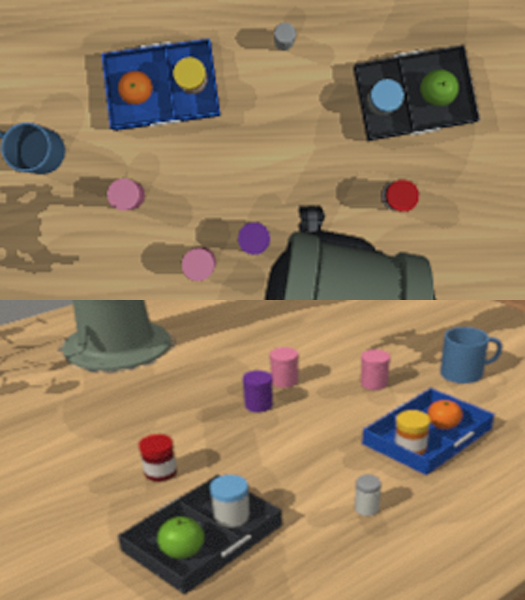

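In the top half of the picture, the tangerine (135,88) and honey jar (190,74) are in the blue box. The yoghurt jar (387,95) stands and the apple (440,87) lies in the grey box. Both jars are upright, both boxes are flat, and the bystanders have not moved.

```bash
python3 -c "
from cell import *
print(sign_off())"
```

```text
the job is handed in; nothing more can be done
None
```

Both lunches are packed as asked and the job is handed in at about 42 s on the robot's clock, with the jam jar, mug, salt pot and look-alike jars left where they were.

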